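# Hook a split retaining ring out of a forge blower's bearing housing

### The job

The bearing housing of the forge blower is bolted to the bench and its split retaining ring has to come out. Draw the hooked pick from its leaning holder, put its tip through the housing's slot under the ring's end, gently (never bear on the casting with more than about 30 N) lift that end and pull the ring out from under the lip onto the rim, then lay the pick back in its holder as it was. Then take the ring with the fingers and set it down flat in the aluminium tray without dropping it, leaving the hammer, the brush and the tin behind it alone.

Things in the scene. Friction and masses are not known exactly. Their poses are not given: they have to be found in the camera images.
- seat (a point): Centre of the ring's seat, on the axis of the dark cast-iron round housing, 43 mm above the bench. x points to the middle of the pry slot, z up. Flange 168 mm across, 10 high; wall 140 outside. The ring lies on a level ledge 39 mm above the bench, radius 46 to 62. Inside radius 46 the bore is open down to 10 mm above the bench; a shaft stub of radius 14 stands on the axis to 22 mm.
- slot (a point): Pry slot: its middle, at the rim's top, 66 mm from the axis along x. Rim: radius 62 to 70 mm, top 47 mm above the bench, level with the seated ring's top. Over 14 degrees either side of x ledge and rim are cut away down to 10 mm above the bench (23 mm wide at radius 46, 34 at 70). A pick can reach under the ring here from the bore, its hook pointing along +x.
- lip (a point): Inner edge (underside, 49 mm above the bench) of the keeper lip opposite the slot, 55 mm from the axis: it overhangs the ring over 45 degrees either side of -x, its top 55 mm above the bench. So the ring's slot side must rise first (14 to 22 mm is good, over 30 jams), then the ring is pulled about 18 mm along +x. Let down, it rests on the rim at the slot side and on the ledge behind, 4 to 8 degrees off level.
- ring_mid (a point): Centre (half-way up) of the split retaining ring, flat bright steel, about 0.2 kg: outside diameter 120, inside 92 (band 14 wide), 8 mm thick. z is its axis (up); x points to the part of the band over the slot. Seen from above the band runs counter-clockwise from one end at -9 degrees from x round to the other end at -49 degrees; between them is the gap. Rigid, held only by its weight and the lip.
- ring_end (a point): Middle of the ring's band (half-way up), 53 mm from the ring's centre along its x, 8 mm from the ring's one end: the place under which the pick's tip goes.
- pick_handle (a point): Centre of the handle of the hooked pick (170 mm long, 0.14 kg). z runs along it, tip to handle top. Handle: wooden square bar 22 x 22 mm, 60 long, faces square to x and y; a steel bolster of the same section goes on to 52 mm below this point. Then a steel shank, 7 mm diameter, to 140 mm below this point, ends in a hook: a 7 mm pin along +x to 18.5 mm from the axis, its centre line 136.5 mm below. Held across x it best stands a pull.
- pick_tip (a point): Point on the centre line of the pick's hook pin, 12 mm out from the shank's axis along the pick's x, 136.5 mm below the handle's centre.
- pick_place (a point): Where the handle's centre is when the pick rests in its holder, about 140 mm above the bench; z vertical, x level. Resting, the pick's top leans 35 degrees from vertical towards -x: its z axis is (-sin 35, 0, cos 35) here, and its hook points along (cos 35, 0, sin 35). The handle stands free from 28 mm below this point upwards.
- holder_foot (a point): Where the end of the pick's shank stands in the holder, a fixed steel trough on a wooden foot 150 x 90 mm. Its back plate lies under the pick (on the pick's -x side); side walls 28 mm apart stand 16 mm up from the plate, from 18 to 108 mm up along the pick; the plate ends at 112 mm. It is open on the pick's +x side and above: lift the pick off its foot first, then out along its x.
- tray: Open square aluminium parts tray, fixed, 200 x 200 mm and 26 mm high, walls and floor 4 to 5 mm thick, its sides along x and y. Origin at the centre of its underside, on the bench.
- hammer: bystander: hammer with a wooden handle lying on the bench, about 280 mm long
- brush: bystander: brush lying on the bench, about 200 mm long
- tin: bystander: closed steel tin standing on the bench, 72 mm across, 85 mm high
Things that resemble listed ones, but are neither listed nor needed, are in the scene too. What is shaped like the part that bears pick_place but red is not meant.

How it is judged:
On the way, in this order (a step that is already met when the one before it is completed fails the run):
1. the pick is drawn clear of its holder (handle more than 100 mm from its place) (distance between pick_handle and pick_place above 0.1 m), for 0.1 s.
2. the ring's end is raised at least 9 mm by the pick, the fingers not touching the ring (contact force between pick and ring above 0.1 N and z of ring_end in the frame of seat above 0.009 m and contact force between the fingers and ring below 0.1 N), for 0.2 s.
3. the pick lies released in its holder again (handle within 15 mm of its place, leaning as before) and the ring is out from under the lip, at least 8 mm off its seat's centre (distance between pick_handle and pick_place below 0.015 m and angle between the z axis of pick_handle and the z axis of pick_place, either way round between 0.48 and 0.75 rad and contact force between the fingers and pick below 0.1 N and horizontal distance between ring_mid and seat above 0.008 m and contact force between pick and ring below 0.1 N), for 0.2 s.
4. the ring is lowered into the tray while the fingers hold it: its centre within 15 mm of its resting height (x of ring_mid in the frame of tray between -0.036 and 0.036 m and y of ring_mid in the frame of tray between -0.036 and 0.036 m and z of ring_mid in the frame of tray below 0.024 m and contact force between the fingers and ring above 0.3 N).
At the end, for the whole second after the job is handed in: The ring lies released, at rest and flat (within 0.1 rad) on the tray's floor, its centre within 36 mm of the tray's middle in the tray's x and y; the pick rests released in its holder, its handle's centre within 15 mm of its place and leaning as at the start (27 to 43 degrees) (x of ring_mid in the frame of tray between -0.036 and 0.036 m and y of ring_mid in the frame of tray between -0.036 and 0.036 m and z of ring_mid in the frame of tray below 0.014 m and angle between ring_mid's own z axis and vertical below 0.1 rad and linear speed of ring below 0.02 m/s and contact force between the fingers and ring below 0.1 N and distance between pick_handle and pick_place below 0.015 m and angle between the z axis of pick_handle and the z axis of pick_place, either way round between 0.48 and 0.75 rad and contact force between the fingers and pick below 0.1 N); the robot touches nothing.
It fails at once if the pick bears on the housing with more than 30 N (contact force between pick and housing above 30 N).
It fails at once if a bystander (hammer, brush or tin) is moved more than 30 mm (distance of any of hammer, brush, tin from where it was at the start of the episode above 0.03 m).
It also fails if it takes over 67 s, if anything falls off the work surface, if the arm or the gripper's body presses on something with over 40 N, if the wrist force passes 120 N, or if a joint passes its speed limit or range.

### The arm

A 7-joint arm with a two-finger parallel gripper is mounted at the origin on the work surface. World frame = base frame: x ahead of the robot, y to its left, z up, the work surface at z = 0. Lengths are in m, angles in rad, forces in N, time in s.
With the tool pointing down it reaches from about 0.425 to 0.925 m from the base axis. Payload 6.8 kg.
Tool frame: the origin (TCP) lies at the very end of the fingers, on their centre line; the grasp point (between the pads) lies behind it (bot.pinch_z is the x of the grasp point in the tool frame, in m); x points along the fingers, y is the direction in which the jaws open and shut, and the axes are right-handed (so a half turn about x gives the same grasp; the last joint's range is limited). The gripper opens to 85 mm and grips with 20 to 120 N. Pads are 22 mm wide; open, the fingers measure 114 mm over their backs; the gripper's body (76 mm by 85 mm) begins 54 mm behind the grasp point. The pads swing forward as they close: fully open they stand 13 mm farther back than shut.
Start: joints at [1.006, 0.477, 0.022, 1.555, -0.011, 1.109, -0.083], TCP at [0.298, -0.606, 0.231] pointing down, gripper open.
Joint ranges: [-2.96, 2.96], [-0.34, 2.1], [-1.41, 1.46], [0.24, 2.44], [-1.37, 4.51], [0.17, 1.92], [-2.96, 2.96]. Speed limits (rad/s): [2.39, 2.39, 3.14, 3.14, 3.14, 3.14, 3.14].

### API

Orientations are given as [roll, pitch, yaw] about the fixed x, y, z axes, in that order (R = Rz(yaw) Ry(pitch) Rx(roll)).
In Python, from station import bot gives the robot as it stands.
- The arm moves only by the tool play_rows, never from a script. Its argument "targets" is one flat list of numbers, 7 for each row, row after row: the shift along the world's x, y, z in cm, then the turn, a rotation vector about the world's x, y, z in rad, then the closure, from -1 (fully open) to 1 (shut), so that 0 is half open. In form: [dx, dy, dz, wx, wy, wz, hand, dx, dy, dz, wx, wy, wz, hand, ...]. A call has 1 to 12 rows; each row shifts and turns the commanded pose from where the row before left it; what a row does not reach is not made up. A row lasts 1/12 s, in which the tool goes at most 41.7 mm and 7.16 degrees, less where a joint would pass 70% of its speed; a pose out of reach is approached as far as the arm can. A call is refused whole if a number of a shift passes 4.17 or a number of a turn 0.125, either way. A call with a gripper value outside its range is refused whole. The fingers move at their own pace and stop on an object; "squeeze" is the grip in N (left out, the last holds). Time passes only in rows, so rows that do not move let the fingers close. It gives the time, the measured TCP pose, the force and the opening at its end, in the units of the state.
- bot.get_obs(): the state, without advancing time (a new reading comes with each control period).
- bot.grab_frame(name): name is "scene" or "top" or "wrist"; returns (picture, depth): 480x640x3 uint8, red, green, blue; 480x640 float32, m along the optical axis (not along the pixel's ray), 0 where there is no reading.
- bot.get_calibration(name): a dict with "camera_matrix" (3x3 intrinsics, pixels), "dist" ([k1, k2, p1, p2, k3] as OpenCV has them; the pictures are not rectified), "T" (4x4, takes a point from camera to world coordinates). Camera axes: x right, y down, z forward; pixel columns grow to the right and rows downward; lengths in m; the calibration is good to about 2 mm. A picture is of the moment at which its call begins: read the wrist's pose just before it. get_calibration takes no time and is no camera call; for the wrist camera it gives the pose at the moment of the call.
- bot.hand_in(): hands the job in, once; it reports no verdict.
The state is a dict: "clock": time; "joints": joint angles; "qd": joint speeds; "joint_torque": joint torques, N m; "tcp_pos": TCP position; "eef_rot": TCP orientation; "ft_force": force on the tool from outside, world axes, zero at the start; "wrist_torque": the same for the moment, N m; "gripper_width": opening from 0.0 (shut) to 1.0 (fully open).
Only numpy, scipy, OpenCV 4.12 (cv2) and the standard library are available. Lean on these libraries where they do the work, as an engineer would, in place of code of your own. Each camera call takes 0.05 s, during which the arm holds its last target. There are 200 camera calls.

## Working session

There is one attempt and no reset: what is moved stays moved. The work goes in short steps, Python scripts to look and compute and a tool call to move; the robot and the scene stay as the last step left them, time stands still between calls to the robot, and variables do not carry over. Pictures are saved under pics/ and viewed, about 8 in all and at most 12, crops included, and the job is handed in when it is done.

Besides the shell and the picture viewer there is one more tool, called by a JSON object that holds its "method" and its "body", one argument or row to a line. play_rows: Moves the arm, as the interface text tells. Its arguments: {"type":"object","properties":{"targets":{"type":"array"},"squeeze":{"type":"number"}},"required":["targets"]}

```bash
ls; mkdir -p pics
python3 - <<'E'
from station import bot
import cv2,numpy as np
o=bot.get_obs();print(o);print(bot.pinch_z)
for n in("scene","top"):
    p,d=bot.grab_frame(n);cv2.imwrite(f"pics/{n}0.png",p[:,:,::-1]);np.save(f"pics/{n}0.npy",d)
    c=bot.get_calibration(n);print(n,c["camera_matrix"].tolist(),c["dist"],np.round(c["T"],4).tolist())
E
```

```text
pics
{'clock': 0.0, 'joints': array([ 1.00590915,  0.47777297,  0.02236489,  1.55646717, -0.01149526,
        1.10929176, -0.08310282]), 'qd': array([1.02514887e-03, 7.45383381e-04, 1.66782262e-03, 7.17877508e-04,
       4.86335555e-04, 1.14105112e-05, 8.02122306e-04]), 'joint_torque': array([-1.43789093e-03, -5.96447539e+01,  1.60782795e+00, -2.81191278e+01,
        1.26418151e-02,  9.34084004e-03, -2.07858102e-05]), 'tcp_pos': array([ 0.29742806, -0.60527425,  0.23033776]), 'eef_rot': array([-1.48800938,  1.56898561,  2.11036883]), 'ft_force': array([-0.15416372, -0.39367213,  0.53326649]), 'wrist_torque': array([-0.02694732,  0.01395989,  0.00809898]), 'gripper_width': 0.9992896499783992}
-0.0187
scene [[483.7637576566364, 0.0, 320.65019645495494], [0.0, 483.7637576566364, 237.33072757003444], [0.0, 0.0, 1.0]] [-0.0282107  0.         0.         0.         0.       ] [[0.4811, 0.6126, -0.6272, 1.264], [0.8766, -0.3468, 0.3337, -0.3709], [-0.013, -0.7103, -0.7038, 0.9462], [0.0, 0.0, 0.0, 1.0]]
top [[537.6190805644842, 0.0, 319.53158232635474], [0.0, 537.6190805644842, 236.07421711479276], [0.0, 0.0, 1.0]] [0.0066663 0.        0.        0.        0.       ] [[-0.0147, -0.9886, 0.1498, 0.3565], [-0.9998, 0.0131, -0.0119, 0.0521], [0.0098, -0.1499, -0.9887, 1.2661], [0.0, 0.0, 0.0, 1.0]]
```

View pics/scene0.png

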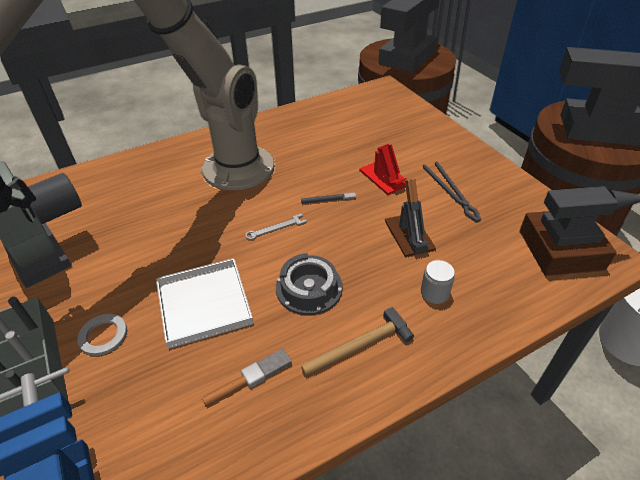

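View pics/top0.png

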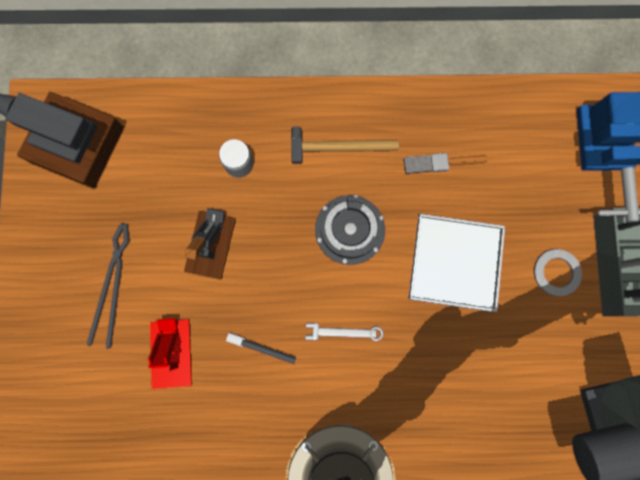

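The scene view shows the housing at (309,283), the black holder with the pick at (412,225), the tray at (205,302), the hammer, brush and tin. The top view shows the housing at (350,229), holder at (210,243) and tray at (458,262).
Lookalikes in the top view: red holder (170,350), loose ring (558,272), tongs, wrench and chisel. I choose the dark holder with the wooden-handled pick and the ring inside the housing, and I'll check both in one close crop.

```bash
cat > h.py <<'E'
from station import bot
import cv2,numpy as np
from scipy.spatial.transform import Rotation as R
def ray(c,uv):
    K=np.array(c["camera_matrix"]);u=cv2.undistortPoints(np.array(uv,float).reshape(-1,1,2),K,np.array(c["dist"])).reshape(-1,2)
    d=np.c_[u,np.ones(len(u))]@c["T"][:3,:3].T
    return c["T"][:3,3],d
def onz(c,uv,z):
    o,d=ray(c,uv);return o+d*((z-o[2])/d[:,2])[:,None]
def cloud(c,D):
    v,u=np.mgrid[:480,:640];o,d=ray(c,np.c_[u.ravel(),v.ravel()])
    return (o+d*D.ravel()[:,None]).reshape(480,640,3)
def proj(c,P):
    T=np.linalg.inv(c["T"]);return cv2.projectPoints(np.array(P,float).reshape(-1,3),cv2.Rodrigues(T[:3,:3])[0],T[:3,3],np.array(c["camera_matrix"]),np.array(c["dist"]))[0].reshape(-1,2)
def tool():
    o=bot.get_obs();return o["tcp_pos"],R.from_euler("xyz",o["eef_rot"])
E
python3 - <<'E'
from h import *
c=bot.get_calibration("top");s=bot.get_calibration("scene")
t=cv2.imread("pics/top0.png");q=cv2.imread("pics/scene0.png")
f=lambda a:cv2.resize(a,(400,300),interpolation=cv2.INTER_CUBIC)
im=np.vstack([np.hstack([f(t[194:266,302:398]),f(t[195:285,150:270])]),np.hstack([f(q[247:319,262:358]),f(q[165:264,350:482])])])
cv2.imwrite("pics/crop1.png",im)
print("housing",onz(c,[(350,229)],.047),"tray",onz(c,[(458,262)],.026),"holder",onz(c,[(210,243)],.02))
# tray mask by whiteness
g=t.min(2);m=((g>170)).astype(np.uint8);
for k in cv2.findContours(m,0,2)[0]:
    if cv2.contourArea(k)>2000:
        r=cv2.minAreaRect(k);print(r);print(onz(c,cv2.boxPoints(r),.026))
# base foot of holder: brown
P=cloud(c,np.load("pics/top0.npy"))
for uv in [(350,200),(350,229),(458,262),(195,255),(198,246),(215,215),(100,400)]:print(uv,P[uv[1],uv[0]].round(4))
E
```

```text
housing [[ 0.55667924 -0.03284254  0.047     ]] tray [[ 0.47922999 -0.2832849   0.026     ]] holder [[0.53227021 0.29307856 0.02      ]]
((458.0099792480469, 262.42999267578125), (88.38835906982422, 85.41850280761719), 8.130102157592773)
[[ 0.3967877  -0.1642795   0.026     ]
 [ 0.59394101 -0.20053672  0.026     ]
 [ 0.56144984 -0.40475824  0.026     ]
 [ 0.36554672 -0.36375883  0.026     ]]
(350, 200) [ 0.6254 -0.0346  0.0444]
(350, 229) [ 0.5607 -0.0346  0.0222]
(458, 262) [ 0.4817 -0.29    0.0011]
(195, 255) [0.4875 0.2957 0.1635]
(198, 246) [0.5073 0.2918 0.155 ]
(215, 215) [0.5955 0.2794 0.0364]
(100, 400) [0.1803 0.5371 0.0063]
```

View pics/crop1.png

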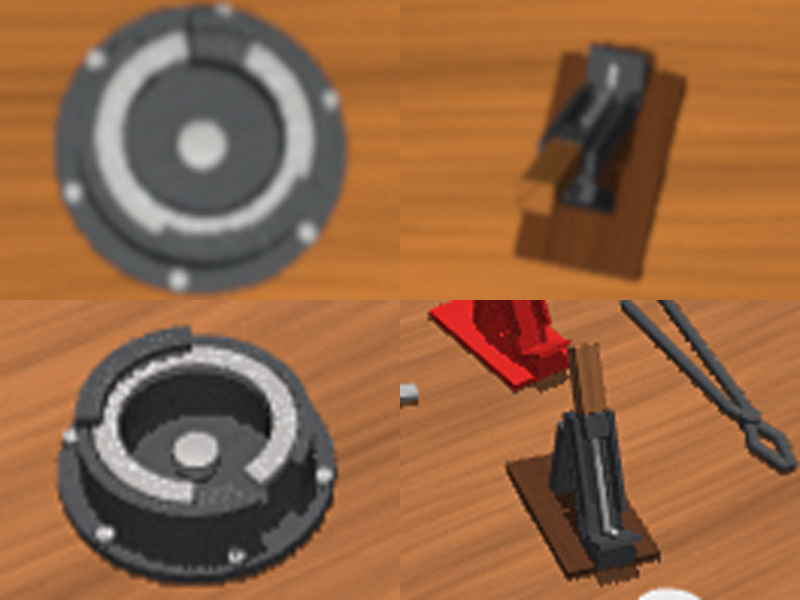

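The crops confirm the choice: dark housing with the ring in it, its gap near the top at crop (217,38) and the lip at the lower right. The black trough holds the wooden-handled pick, and the red one is empty. The slot's yaw is about +20°.

Run:
```python
from h import *
p,r=tool();print(p,r.as_matrix().round(3).tolist())
c=bot.get_calibration("wrist");T=c["T"];M=r.as_matrix()
print("cam in tool",(M.T@(T[:3,3]-p)).round(4),(M.T@T[:3,:3]).round(3).tolist(),c["camera_matrix"][0])
# tray better & holder points
ct=bot.get_calibration("top");t=cv2.imread("pics/top0.png");P=cloud(ct,np.load("pics/top0.npy"))
Ps=cloud(bot.get_calibration("scene"),np.load("pics/scene0.npy"));s=cv2.imread("pics/scene0.png")
# handle: scene points with z>0.12 near holder
for Q in(P,Ps):
    m=(abs(Q[...,0]-.52)<.12)&(abs(Q[...,1]-.29)<.1)&(Q[...,2]>.125)&(Q[...,2]<.25)
    q=Q[m];print(m.sum(),q.mean(0),q.min(0),q.max(0))
```

```text
[ 0.29749519 -0.60532409  0.2303925 ] [[-0.001, 0.441, -0.897], [0.001, -0.897, -0.441], [-1.0, -0.002, 0.0]]
cam in tool [-0.1418 -0.0006 -0.0814] [[-0.0, -0.315, 0.949], [1.0, 0.0, 0.001], [-0.001, 0.949, 0.315]] [356.40522673   0.         321.99441814]
271 [0.50255851 0.3005272  0.1524403 ] [0.47954806 0.28701674 0.1252116 ] [0.53075609 0.31739706 0.17171032]
219 [0.51215119 0.29805363 0.14803488] [0.48596627 0.28566263 0.12502215] [0.53539409 0.31289953 0.17124979]
```

{"method": "play_rows", "body": {
  "targets": [2, 3.9, 0, 0, 0, 0.122, -1, 2, 3.9, 0, 0, 0, 0.122, -1, 2, 3.9, 0, 0, 0, 0.122, -1, 2, 3.9, 0, 0, 0, 0.122, -1, 2, 3.9, 0, 0, 0, 0.122, -1, 2, 3.9, 0, 0, 0, 0.122, -1, 2, 3.9, 0, 0, 0, 0.122, -1, 2, 3.9, 0, 0, 0, 0.122, -1, 2, 3.9, 0, 0, 0, 0.122, -1, 2, 3.9, 0, 0, 0, 0.122, -1, 2, 3.9, 0, 0, 0, 0.122, -1, 2, 3.9, 0, 0, 0, 0.122, -1]
}}

```text
clock: 1.1
tcp_pos: [0.5261, -0.1591, 0.2312]
eef_rot: [-1.483, 1.57, -2.698]
ft_force: [0.8, -0.4, -0.1]
gripper_width: 1.001
```

{"method": "play_rows", "body": {
  "targets": [0.2, 3.5, -0.8, 0, 0, 0, -1, 0.2, 3.5, -0.8, 0, 0, 0, -1, 0.2, 3.5, -0.8, 0, 0, 0, -1, 0.2, 3.2, -0.8, 0, 0, 0, -1, 0, 0, 0, 0, 0, 0, -1, 0, 0, 0, 0, 0, 0, -1]
}}

```text
clock: 1.6
tcp_pos: [0.5333, -0.0216, 0.1987]
eef_rot: [-2.351, 1.569, 2.716]
ft_force: [-0.0, -0.9, -0.6]
gripper_width: 0.999
```

Run:
```python
from h import *
p,r=tool();print(p,r.as_matrix().round(3).tolist(),bot.get_obs()["joints"])
c=bot.get_calibration("wrist");I,D=bot.grab_frame("wrist")
cv2.imwrite("pics/w1.png",I[:,:,::-1]);np.savez("pics/w1.npz",D=D,**{k:np.array(v) for k,v in c.items()})
```

```text
[ 0.53333703 -0.02158154  0.19870751] [[-0.001, 0.938, 0.347], [0.001, 0.347, -0.938], [-1.0, -0.001, -0.001]] [ 0.34887113  0.32781975 -0.51435522  1.898302    0.19279642  0.96555129
  0.10147746]
```

View pics/w1.png

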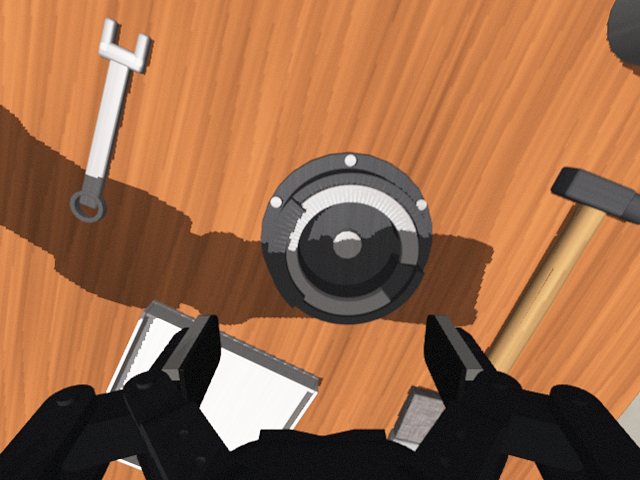

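The wrist view shows the housing centred at (347,240), the ring gap at about (403,285), the slot at right and the lip at left. Next I measure the features from the depth cloud.

```bash
cat > hou.py <<'E'
from h import *
from scipy.optimize import least_squares
def hou(P,c0):
    Q=P.reshape(-1,3);d=Q[:,:2]-c0;m=(np.hypot(*d.T)<.1)&(Q[:,2]>.004);Q=Q[m]
    # ring-wall circle: max-radius boundary of points z>0.006 per angle (flange r=84)
    c=np.array(c0)
    for z0,R0 in((.0055,.084),(.030,.070)):
        for _ in range(4):
            d=Q[:,:2]-c;a=np.arctan2(d[:,1],d[:,0]);r=np.hypot(*d.T);k=((a+np.pi)/(2*np.pi)*72).astype(int)
            E=[Q[(k==i)&(Q[:,2]>z0)][np.argmax(r[(k==i)&(Q[:,2]>z0)])][:2] for i in range(72) if ((k==i)&(Q[:,2]>z0)).sum()>3]
            E=np.array(E);s=least_squares(lambda p:np.hypot(*(E-p[:2]).T)-p[2],[*c,R0],loss="soft_l1",f_scale=.002);c=s.x[:2]
        print("circle z>",z0,s.x.round(4))
    return Q,c
def prof(Q,c,r0,r1):
    d=Q[:,:2]-c;a=np.degrees(np.arctan2(d[:,1],d[:,0]));r=np.hypot(*d.T);o=[]
    for i in range(-180,180,6):
        m=(a>=i)&(a<i+6)&(r>r0)&(r<r1);o.append(f"{i}:{1e3*np.median(Q[m,2]):.0f}" if m.sum()>1 else f"{i}:-")
    print(r0,r1," ".join(o))
E
python3 - <<'E'
from hou import *
z=np.load("pics/w1.npz");c={k:z[k] for k in("camera_matrix","dist","T")};P=cloud(c,z["D"])
Q,c1=hou(P,(.5567,-.0328))
for r in((.048,.060),(.0635,.069),(.055,.060)):prof(Q,c1,*r)
print(P[240,347])
c=bot.get_calibration("top");P=cloud(c,np.load("pics/top0.npy"));Q,c2=hou(P,(.5567,-.0328))
prof(Q,c2,.048,.060);prof(Q,c2,.0635,.069)
E
```

```text
circle z> 0.0055 [ 0.5601 -0.0264  0.0781]
circle z> 0.03 [ 0.5621 -0.0338  0.0701]
0.048 0.06 -180:52 -174:53 -168:53 -162:52 -156:52 -150:51 -144:50 -138:51 -132:51 -126:49 -120:49 -114:46 -108:46 -102:46 -96:46 -90:46 -84:46 -78:46 -72:46 -66:46 -60:46 -54:46 -48:46 -42:46 -36:46 -30:39 -24:38 -18:38 -12:38 -6:38 0:38 6:18 12:46 18:46 24:46 30:46 36:268 42:267 48:266 54:271 60:278 66:46 72:46 78:46 84:46 90:46 96:46 102:46 108:46 114:46 120:46 126:46 132:46 138:46 144:46 150:289 156:282 162:55 168:53 174:53
0.0635 0.069 -180:232 -174:227 -168:54 -162:54 -156:54 -150:54 -144:54 -138:54 -132:54 -126:54 -120:54 -114:46 -108:46 -102:46 -96:46 -90:46 -84:46 -78:46 -72:46 -66:46 -60:46 -54:46 -48:46 -42:46 -36:46 -30:46 -24:46 -18:46 -12:46 -6:46 0:45 6:- 12:- 18:- 24:- 30:46 36:46 42:46 48:46 54:46 60:46 66:46 72:46 78:46 84:46 90:46 96:46 102:46 108:46 114:46 120:46 126:46 132:46 138:46 144:46 150:47 156:55 162:280 168:264 174:277
0.055 0.06 -180:54 -174:54 -168:54 -162:54 -156:54 -150:54 -144:54 -138:54 -132:54 -126:54 -120:54 -114:46 -108:46 -102:46 -96:46 -90:46 -84:46 -78:46 -72:4
[... 543 characters left out ...]
5 -72:46 -66:48 -60:47 -54:47 -48:45 -42:46 -36:47 -30:38 -24:40 -18:39 -12:39 -6:38 0:37 6:10 12:46 18:45 24:47 30:48 36:47 42:47 48:47 54:47 60:47 66:46 72:46 78:47 84:46 90:46 96:47 102:47 108:47 114:45 120:46 126:46 132:46 138:46 144:47 150:45 156:51 162:52 168:52 174:52
0.0635 0.069 -180:53 -174:53 -168:54 -162:54 -156:54 -150:53 -144:52 -138:54 -132:54 -126:55 -120:53 -114:46 -108:48 -102:45 -96:44 -90:45 -84:48 -78:47 -72:47 -66:46 -60:45 -54:45 -48:48 -42:46 -36:44 -30:47 -24:45 -18:47 -12:45 -6:45 0:46 6:13 12:- 18:10 24:7 30:46 36:45 42:46 48:46 54:47 60:46 66:46 72:46 78:47 84:48 90:45 96:45 102:45 108:47 114:44 120:46 126:46 132:47 138:43 144:46 150:48 156:54 162:54 168:53 174:54
```

Run:
```python
from hou import *
z=np.load("pics/w1.npz");c={k:z[k] for k in("camera_matrix","dist","T")};P=cloud(c,z["D"]);Q=P.reshape(-1,3)
C=np.array([.5618,-.034])
d=Q[:,:2]-C;a=np.degrees(np.arctan2(d[:,1],d[:,0]));r=np.hypot(*d.T)
def edges(name,r0,r1,f,lo,hi):
    m=(r>r0)&(r<r1)&(a>lo)&(a<hi)
    for i in range(lo,hi,2):
        k=m&(a>=i)&(a<i+2);print(i,k.sum(),round(f(Q[k,2]),2) if k.any() else '-',end=" | ")
    print(name)
edges("ring>44",.049,.059,lambda z:(z>.043).mean(),-40,20)
edges("rim>44",.064,.069,lambda z:(z>.043).mean(),-4,40)
edges("lip>50",.058,.067,lambda z:(z>.05).mean(),-130,-104)
edges("lip>50",.058,.067,lambda z:(z>.05).mean(),144,166)
# tray corners from wrist/ top: rim points z in .02-.03
c=bot.get_calibration("top");P=cloud(c,np.load("pics/top0.npy"));Q=P.reshape(-1,3)
m=(Q[:,2]>.018)&(Q[:,2]<.032)&(abs(Q[:,0]-.48)<.14)&(abs(Q[:,1]+.285)<.14)
print(m.sum(),cv2.minAreaRect((Q[m,:2]*1000).astype(np.float32)))
```

```text
-40 18 1.0 | -38 22 1.0 | -36 20 1.0 | -34 20 1.0 | -32 21 1.0 | -30 26 0.81 | -28 28 0.18 | -26 17 0.0 | -24 19 0.0 | -22 20 0.0 | -20 20 0.0 | -18 19 0.0 | -16 24 0.0 | -14 18 0.0 | -12 24 0.0 | -10 19 0.0 | -8 22 0.0 | -6 21 0.0 | -4 20 0.0 | -2 21 0.0 | 0 19 0.0 | 2 23 0.0 | 4 24 0.0 | 6 49 0.0 | 8 10 0.0 | 10 26 0.62 | 12 30 0.7 | 14 31 0.74 | 16 34 0.76 | 18 29 0.72 | ring>44
-4 13 1.0 | -2 14 1.0 | 0 13 1.0 | 2 13 1.0 | 4 36 0.44 | 6 4 0.25 | 8 0 - | 10 0 - | 12 0 - | 14 0 - | 16 0 - | 18 0 - | 20 0 - | 22 0 - | 24 0 - | 26 0 - | 28 0 - | 30 0 - | 32 10 1.0 | 34 13 1.0 | 36 15 1.0 | 38 16 1.0 | rim>44
-130 20 1.0 | -128 25 1.0 | -126 21 1.0 | -124 24 1.0 | -122 22 1.0 | -120 25 1.0 | -118 20 1.0 | -116 14 1.0 | -114 3 0.0 | -112 16 0.0 | -110 22 0.0 | -108 22 0.0 | -106 20 0.0 | lip>50
144 28 0.0 | 146 29 0.0 | 148 27 0.0 | 150 28 0.0 | 152 48 0.44 | 154 30 0.93 | 156 116 1.0 | 158 612 1.0 | 160 960 1.0 | 162 1205 1.0 | 164 480 1.0 | lip>50
729 ((478.9824523925781, -282.6136779785156), (201.81399536132812, 200.3510284423828), 80.8912124633789)
```

{"method": "play_rows", "body": {
  "targets": [0, 3.0, 1, 0, 0, -0.07, -1, 0, 3.8, 1, 0, 0, -0.07, -1, 0, 3.8, 1, 0, 0, -0.07, -1, 0, 3.8, 1, 0, 0, -0.07, -1, 0, 3.8, 1, 0, 0, -0.07, -1, 0, 3.8, 1, 0, 0, -0.07, -1, 0, 3.8, 1, 0, 0, -0.07, -1, 0, 3.8, 1, 0, 0, -0.07, -0.5, 0, 0, 0, 0, 0, 0, -0.2, 0, 0, 0, 0, 0, 0, -0.2]
}}

```text
clock: 2.48
tcp_pos: [0.5342, 0.2736, 0.28]
eef_rot: [2.588, 1.569, 0.81]
ft_force: [0.6, -0.1, -0.5]
gripper_width: 0.61
```

Run:
```python
from h import *
p,r=tool();print(p,r.as_matrix().round(3).tolist(),bot.get_obs()["joints"],bot.get_obs()["gripper_width"])
c=bot.get_calibration("wrist");I,D=bot.grab_frame("wrist")
cv2.imwrite("pics/w2.png",I[:,:,::-1]);np.savez("pics/w2.npz",D=D,**{k:np.array(v) for k,v in c.items()})
```

```text
[0.53416288 0.27356403 0.27997961] [[0.001, 0.979, -0.206], [0.001, -0.206, -0.979], [-1.0, 0.001, -0.001]] [-0.17168688  0.35990089 -0.5249654   1.65718985  0.19226764  1.17469766
 -0.95051648] 0.609689904507453
```

View pics/w2.png

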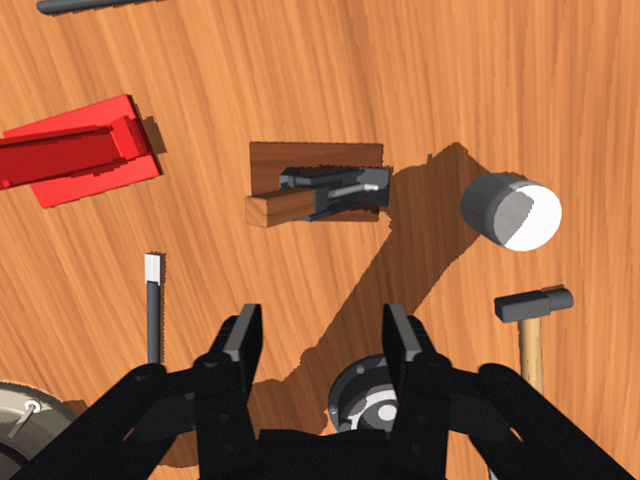

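Run:
```python
from h import *
z=np.load("pics/w2.npz");c={k:z[k] for k in("camera_matrix","dist","T")};P=cloud(c,z["D"]);I=cv2.imread("pics/w2.png")
# foot board
near=(abs(P[...,0]-.54)<.13)&(abs(P[...,1]-.29)<.1)
for lo,hi in((.006,.03),(.01,.022)):
    m=near&(P[...,2]>lo)&(P[...,2]<hi);print("foot",m.sum(),np.median(P[m][:,2]),cv2.minAreaRect((P[m][:,:2]*1000).astype(np.float32)))
hsv=cv2.cvtColor(I,cv2.COLOR_BGR2HSV)
m=near&(P[...,2]>.1)&(P[...,2]<.2)&(hsv[...,1]>90);Q=P[m];print(len(Q),Q.min(0),Q.max(0))
# normals by local plane: RANSAC planes
rng=np.random.default_rng(0);rest=Q
for _ in range(3):
    best=None
    for _ in range(400):
        a=rest[rng.choice(len(rest),3,0)];n=np.cross(a[1]-a[0],a[2]-a[0]);L=np.linalg.norm(n)
        if L<1e-6:continue
        n/=L;k=abs((rest-a[0])@n)<.0012
        if best is None or k.sum()>best.sum():best=k
    q=rest[best];mu=q.mean(0);u,s,v=np.linalg.svd(q-mu);n=v[2]*np.sign(v[2][2])
    print("plane",len(q),mu.round(4),n.round(3),"tilt",np.degrees(np.arccos(n[2])).round(1),"yaw",np.degrees(np.arctan2(n[1],n[0])).round(1),"rect",cv2.minAreaRect(((q-mu)@v[:2].T*1000).astype(np.float32)),"long",v[0].round(3))
    rest=rest[~best]
    if len(rest)<40:break
```

```text
foot 5446 0.009099909768543385 ((532.8362426757812, 297.7736511230469), (90.00403594970703, 151.5347900390625), 77.32794952392578)
foot 732 0.010491758504155124 ((531.4720458984375, 298.546630859375), (87.75810241699219, 147.4248046875), 77.19678497314453)
2177 [0.48020704 0.28231865 0.1059579 ] [0.53336229 0.31915636 0.17017414]
plane 1331 [0.5136 0.3025 0.1477] [ 0.799 -0.175  0.575] tilt 54.9 yaw -12.3 rect ((-3.17010498046875, -0.269622802734375), (61.88462448120117, 21.674951553344727), 0.3460836708545685) long [-0.561  0.126  0.818]
plane 515 [0.4902 0.3079 0.1633] [-0.56   0.135  0.817] tilt 35.2 yaw 166.4 rect ((-0.15441417694091797, -0.7242403030395508), (21.339332580566406, 23.169578552246094), 8.223785400390625) long [0.357 0.93  0.091]
plane 276 [0.507  0.3147 0.1442] [0.225 0.974 0.005] tilt 89.7 yaw 77.0 rect ((-3.4124011993408203, 0.7007932662963867), (21.454029083251953, 52.62034225463867), 86.41168975830078) long [-0.59   0.132  0.797]
```

The picture shows the holder foot at (315,182) and the handle from (255,210) to (315,200). The depth planes agree: handle centre (0.507,0.304,0.139), yaw -12.8°, lean 35°.

{"method": "play_rows", "body": {
  "targets": [-1.4, 0.8, 0, -0.027, -0.119, 0, -0.2, -1.4, 0.8, 0, -0.027, -0.119, 0, -0.2, -1.4, 0.8, 0, -0.027, -0.119, 0, -0.2, -1.4, 0.8, 0, -0.027, -0.119, 0, -0.2, -1.4, 0.8, 0, -0.027, -0.119, 0, -0.2, 0, 0, -3.9, -0.003, -0.015, -0.015, -0.2, 0, 0, -4, 0, 0, 0, -0.2, 0, 0, 0, 0, 0, 0, -0.2]
}}

```text
clock: 3.2
tcp_pos: [0.4652, 0.3038, 0.1929]
eef_rot: [1.531, 0.98, -0.264]
ft_force: [0.2, -1.7, -1.9]
gripper_width: 0.598
```

```bash
cat >> h.py <<'E'
def go(pos,xax,yax):
    p,r=tool();x=np.array(xax)/np.linalg.norm(xax);y=np.array(yax,float);y-=x*(x@y);y/=np.linalg.norm(y)
    G=R.from_matrix(np.c_[x,y,np.cross(x,y)]);o=bot.get_obs()
    print("t",round(float(o["clock"]),2),"shift cm",((np.array(pos)-p)*100).round(2),"turn",(G*r.inv()).as_rotvec().round(4),"F",o["ft_force"].round(1),"w",round(o["gripper_width"]*85,1),"q",o["joints"].round(2))
PZ=np.array([-.5593,.1271,.8192]);PX=np.array([.7987,-.1815,.5736]);H=np.array([.5068,.3041,.139])
C=np.array([.5617,-.0342,0]);a=np.radians(19.1);SX=np.array([np.cos(a),np.sin(a),0]);SY=np.array([-np.sin(a),np.cos(a),0]);DN=np.array([0,0,-1.])
E
python3 -c "
from h import *
go(H+.004*PZ-.0187*PZ,-PZ,PX)"
```

```text
t 3.2 shift cm [ 4.99 -0.15 -6.59] turn [ 0.0168 -0.0244  0.0083] F [ 0.2 -1.7 -1.9] w 50.8 q [-0.59  0.28 -0.5   2.13  0.99  0.88 -1.99]
```

{"method": "play_rows", "body": {
  "targets": [0.4, 0.9, 0.1, 0.017, -0.024, 0.008, -0.2, 0, 0, 0, 0, 0, 0, -0.2, 1.15, -0.26, -1.68, 0, 0, 0, -0.2, 1.15, -0.26, -1.68, 0, 0, 0, -0.2, 1.15, -0.26, -1.68, 0, 0, 0, -0.2, 0.9, -0.2, -1.3, 0, 0, 0, -0.2, 0, 0, 0, 0, 0, 0, -0.2, 0, 0, 0, 0, 0, 0, -0.2]
}}

```text
clock: 3.87
tcp_pos: [0.5158, 0.3071, 0.1384]
eef_rot: [1.589, 0.954, -0.21]
ft_force: [-0.1, 0.6, 0.3]
gripper_width: 0.597
```

```bash
python3 -c "
from h import *
go(H+.004*PZ-.0187*PZ,-PZ,PX)"
```

```text
t 3.87 shift cm [-0.08 -0.49 -1.14] turn [-0.0092  0.0079  0.0016] F [-0.1  0.6  0.3] w 50.7 q [-0.58  0.41 -0.43  2.12  1.2   0.79 -2.14]
```

{"method": "play_rows", "body": {
  "targets": [-0.1, -0.5, -0.6, -0.009, 0.008, 0.002, -0.2, 0, 0, -0.6, 0, 0, 0, -0.2, 0, 0, 0, 0, 0, 0, -0.2, 0, 0, 0, 0, 0, 0, -0.2]
}}

```text
clock: 4.2
tcp_pos: [0.5132, 0.3039, 0.1255]
eef_rot: [1.572, 0.961, -0.218]
ft_force: [0.3, -0.3, 0.2]
gripper_width: 0.598
```

```bash
python3 -c "
from h import *
go(H+.004*PZ-.0187*PZ,-PZ,PX)"
```

```text
t 4.2 shift cm [ 0.18 -0.17  0.14] turn [-0.001  -0.0007 -0.0045] F [ 0.3 -0.3  0.2] w 50.9 q [-0.59  0.43 -0.42  2.13  1.23  0.78 -2.16]
```

{"method": "play_rows", "body": {
  "targets": [0.18, -0.15, 0.1, 0, 0, 0, -0.2, 0, 0, 0, 0, 0, 0, 1, 0, 0, 0, 0, 0, 0, 1, 0, 0, 0, 0, 0, 0, 1, 0, 0, 0, 0, 0, 0, 1, 0, 0, 0, 0, 0, 0, 1, 0, 0, 0, 0, 0, 0, 1],
  "squeeze": 100
}}

```text
clock: 4.78
tcp_pos: [0.5157, 0.3026, 0.127]
eef_rot: [1.574, 0.96, -0.217]
ft_force: [-0.8, -0.3, 5.2]
gripper_width: 0.246
```

```bash
python3 -c "
from h import *
go(H+.004*PZ-.0187*PZ,-PZ,PX)"
```

```text
t 4.78 shift cm [-0.07 -0.04 -0.  ] turn [-0.0015  0.0006 -0.0041] F [-0.8 -0.3  5.2] w 20.9 q [-0.58  0.43 -0.42  2.13  1.23  0.78 -2.16]
```

{"method": "play_rows", "body": {
  "targets": [-0.6, 0.13, 0.85, 0, 0, 0, 1, -0.9, 0.2, 1.3, 0, 0, 0, 1, 1.6, -0.36, 1.15, 0, 0, 0, 1, 1.6, -0.36, 1.15, 0, 0, 0, 1, 1.6, -0.36, 1.15, 0, 0, 0, 1, 1.6, -0.36, 1.15, 0, 0, 0, 1, 0, -0.5, 3, 0, 0, 0, 1, 0, -3, 2, 0.027, 0.119, 0, 1, 0, -3, 1, 0.027, 0.119, 0, 1, 0, -3, 0, 0.027, 0.119, 0, 1, 0, -3, 0, 0.027, 0.119, 0, 1, 0, -3, 0, 0.027, 0.119, 0, 1]
}}

```text
clock: 5.78
tcp_pos: [0.5634, 0.1642, 0.2419]
eef_rot: [1.47, 1.452, -0.32]
ft_force: [0.5, -1.1, -1.6]
gripper_width: 0.243
```

```bash
python3 -c "
from h import *
go(C+.020*SX+[0,0,.28+.004-.0187],DN,SX)"
```

```text
t 5.78 shift cm [  1.72 -19.18   2.34] turn [0.0053 0.1204 0.5517] F [ 0.5 -1.1 -1.6] w 20.6 q [-0.02  0.32 -0.51  1.81  0.29  0.99 -0.87]
```

{"method": "play_rows", "body": {
  "targets": [0.3, -2.5, 0.5, 0, 0.12, 0, 1, 0.3, -3.3, 0.5, 0, 0, 0.11, 1, 0.3, -3.3, 0.5, 0, 0, 0.11, 1, 0.3, -3.3, 0.5, 0, 0, 0.11, 1, 0.3, -3.3, 0.3, 0, 0, 0.11, 1, 0.2, -3.3, 0, 0, 0, 0.11, 1, 0, 0, 0, 0, 0, 0, 1, 0, 0, 0, 0, 0, 0, 1]
}}

```text
clock: 6.45
tcp_pos: [0.5812, -0.03, 0.263]
eef_rot: [0.113, 1.528, -1.134]
ft_force: [0.0, 0.4, -1.6]
gripper_width: 0.246
```

Run:
```python
from h import *
go(C+.020*SX+[0,0,.28+.004-.0187],DN,SX)
p,r=tool();M=r.as_matrix();print(p,M.round(3).tolist())
c=bot.get_calibration("wrist");I,D=bot.grab_frame("wrist")
cv2.imwrite("pics/w3.png",I[:,:,::-1]);np.savez("pics/w3.npz",D=D,**{k:np.array(v) for k,v in c.items()})
# expected pick points
h=p+M@[-.0187-.004+.008,0,0]
h=p-M[:,0]*(.0187)+M[:,0]*.004
print("H",h)
X=M[:,1];Z=-M[:,0]
for n,q in(("end",h-.140*Z),("shank52",h-.055*Z),("tip",h-.1365*Z+.012*X),("pinend",h-.1365*Z+.0185*X)):print(n,q.round(4),proj(c,q))
s=bot.get_calibration("scene");I2,D2=bot.grab_frame("scene");cv2.imwrite("pics/s3.png",I2[:,:,::-1])
for q in(h-.140*Z,h-.1365*Z+.0185*X):print(proj(s,q))
a=cv2.resize(I[60:360,160:480,::-1],(400,375));u,v=proj(s,h-.1*Z)[0].astype(int)
b=cv2.resize(I2[v-75:v+75,u-80:u+80,::-1],(400,375));print(u,v);cv2.imwrite("pics/c3.png",np.hstack([a,b]))
```

```text
t 6.45 shift cm [-0.06  0.24  0.23] turn [0.0382 0.0181 0.0097] F [ 0.   0.4 -1.6] w 20.9 q [ 0.36  0.34 -0.54  1.73  0.24  1.12  0.06]
[ 0.58122744 -0.03000839  0.26304597] [[0.018, 0.948, 0.318], [-0.038, 0.318, -0.947], [-0.999, 0.005, 0.042]]
H [ 0.58096427 -0.02944522  0.27773282]
end [ 0.5835 -0.0348  0.1379] [[321.45528589 238.21290617]]
shank52 [ 0.5819 -0.0316  0.2228] [[321.22757984 282.81214468]]
tip [ 0.5948 -0.0309  0.1414] [[336.95226567 239.54173388]]
pinend [ 0.6009 -0.0288  0.1414] [[345.35000001 239.54566867]]
[[310.95668322 255.13665542]]
[[316.87218711 258.00171232]]
310 242
```

View pics/c3.png

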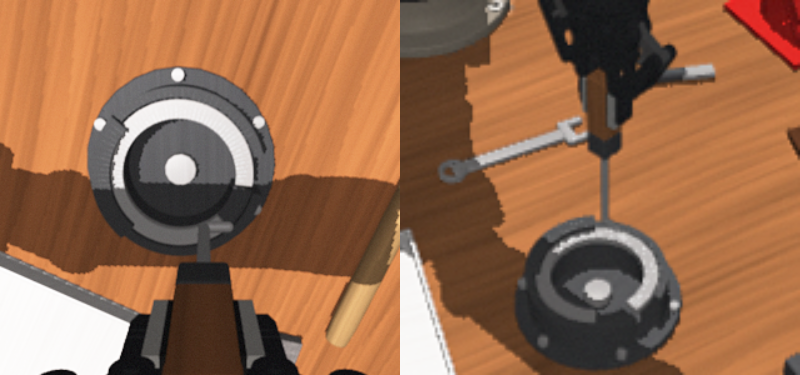

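The left crop shows the hook at (205,228) over the housing, with its pin pointing to +x. That agrees with the prediction to about 2 px, so the grip geometry holds. Now I correct the tilt and lower the pick.

{"method": "play_rows", "body": {
  "targets": [-0.05, 0.25, 0.2, 0.038, 0.018, 0.01, 1, 0, 0, 0, 0, 0, 0, 1, 0, 0, 0, 0, 0, 0, 1]
}}

```text
clock: 6.8
tcp_pos: [0.5815, -0.0236, 0.2657]
eef_rot: [1.057, 1.569, -0.174]
ft_force: [-0.8, 0.2, -1.2]
gripper_width: 0.243
```

```bash
python3 -c "
from h import *
go(C+.020*SX+[0,0,.1518],DN,SX)"
```

```text
t 6.8 shift cm [ -0.09  -0.41 -11.39] turn [ 0.0004  0.0022 -0.0065] F [-0.8  0.2 -1.2] w 20.6 q [ 0.37  0.34 -0.56  1.72  0.2   1.13  0.1 ]
```

{"method": "play_rows", "body": {
  "targets": [-0.1, -0.4, 0, 0, 0, -0.006, 1, 0, 0, -2.5, 0, 0, 0, 1, 0, 0, -2.5, 0, 0, 0, 1, 0, 0, -1.5, 0, 0, 0, 1, 0, 0, 0, 0, 0, 0, 1, 0, 0, 0, 0, 0, 0, 1]
}}

```text
clock: 7.3
tcp_pos: [0.5799, -0.0284, 0.2004]
eef_rot: [0.505, 1.57, -0.732]
ft_force: [0.2, 0.8, 0.1]
gripper_width: 0.247
```

```bash
python3 -c "
from h import *
go(C+.020*SX+[0,0,.1518],DN,SX)"
```

```text
t 7.3 shift cm [ 0.07  0.08 -4.86] turn [ 0.0004  0.0005 -0.0002] F [0.2 0.8 0.1] w 21.0 q [ 0.36  0.41 -0.54  1.79  0.24  1.01  0.06]
```

{"method": "play_rows", "body": {
  "targets": [0.06, 0.08, -1.5, 0, 0, 0, 1, 0, 0, -1.5, 0, 0, 0, 1, 0, 0, -1.2, 0, 0, 0, 1, 0, 0, -0.5, 0, 0, 0, 1, 0, 0, 0, 0, 0, 0, 1, 0, 0, 0, 0, 0, 0, 1]
}}

```text
clock: 7.8
tcp_pos: [0.5815, -0.0279, 0.1544]
eef_rot: [1.148, 1.568, -0.09]
ft_force: [0.3, -0.0, -0.6]
gripper_width: 0.243
```

```bash
python3 -c "
from h import *
go(C+.041*SX+[0,0,.1518],DN,SX)"
```

```text
t 7.8 shift cm [ 1.9   0.71 -0.26] turn [0.0002 0.0027 0.0005] F [ 0.3 -0.  -0.6] w 20.7 q [ 0.34  0.46 -0.52  1.83  0.28  0.92  0.03]
```

{"method": "play_rows", "body": {
  "targets": [0, 0, -0.35, 0, 0.003, 0, 1, 0.5, 0.18, 0, 0, 0, 0, 1, 0.5, 0.18, 0, 0, 0, 0, 1, 0.5, 0.18, 0, 0, 0, 0, 1, 0.4, 0.15, 0, 0, 0, 0, 1, 0, 0, 0, 0, 0, 0, 1, 0, 0, 0, 0, 0, 0, 1]
}}

```text
clock: 8.38
tcp_pos: [0.6004, -0.0208, 0.1503]
eef_rot: [-1.84, 1.57, -3.078]
ft_force: [-0.5, 0.2, -1.6]
gripper_width: 0.242
```

```bash
python3 -c "
from h import *
go(C+.041*SX+[0,0,.1518],DN,SX)"
```

```text
t 8.38 shift cm [0.01 0.01 0.15] turn [ 0.0001 -0.0009  0.0002] F [-0.5  0.2 -1.6] w 20.6 q [ 0.32  0.49 -0.51  1.79  0.29  0.94  0.01]
```

{"method": "play_rows", "body": {
  "targets": [0, 0, 0.5, 0, 0, 0, 1, 0, 0, 0.5, 0, 0, 0, 1, 0, 0, 0.5, 0, 0, 0, 1, 0, 0, 0, 0, 0, 0, 1, 0, 0, 0, 0, 0, 0, 1]
}}

```text
clock: 8.8
tcp_pos: [0.6002, -0.0213, 0.1658]
eef_rot: [-0.727, 1.57, -1.965]
ft_force: [-0.8, -0.4, -2.5]
gripper_width: 0.245
```

```bash
python3 -c "
from h import *
go(C+.041*SX+[0,0,.1503+.026],DN,SX)"
```

```text
t 8.8 shift cm [0.03 0.05 1.05] turn [ 0.0005 -0.0002  0.0006] F [-0.8 -0.4 -2.5] w 20.8 q [ 0.33  0.48 -0.52  1.77  0.28  0.97  0.02]
```

{"method": "play_rows", "body": {
  "targets": [0, 0, 0.5, 0, 0, 0, 1, 0, 0, 0.5, 0, 0, 0, 1, 0, 0, 0, 0, 0, 0, 1, 0, 0, 0, 0, 0, 0, 1, 0, 0, 0, 0, 0, 0, 1]
}}

```text
clock: 9.22
tcp_pos: [0.5994, -0.0213, 0.1745]
eef_rot: [-1.798, 1.568, -3.036]
ft_force: [-0.4, -0.7, -11.0]
gripper_width: 0.244
```

```bash
cat >> hou.py <<'E'
def ringplane(n,view="wrist"):
    c=bot.get_calibration(view);I,D=bot.grab_frame(view);cv2.imwrite(f"pics/{n}.png",I[:,:,::-1]);P=cloud(c,D)
    q=(P-C)
    x=q@SX;y=q@SY;r=np.hypot(x-.006,y);z=P[...,2]
    m=(r<.085)&(z>.043)&(z<.09)&(I.min(2)>95)&(np.ptp(I.astype(int),axis=2)<40)
    A=np.c_[x[m],y[m],np.ones(m.sum())];s=least_squares(lambda k:A@k-z[m],[0,0,.05],loss="soft_l1",f_scale=.001).x
    ok=abs(A@s-z[m])<.002;print("ring pts",m.sum(),ok.sum(),"slope x,y deg",np.degrees(np.arctan(s[:2])).round(2),"z0",s[2].round(4),"z@x=53",(s[2]+.053*s[0]).round(4))
    X=x[m][ok];Y=y[m][ok];b=[]
    f=least_squares(lambda p:np.hypot(X-p[0],Y-p[1])-.053,[.006,0]).x;
    f2=least_squares(lambda p:np.maximum(abs(np.hypot(X-p[0],Y-p[1])-.053)-.0065,0),f).x
    ang=np.degrees(np.arctan2(Y-f2[1],X-f2[0]));h=np.histogram(ang,np.arange(-180,181,6))[0]
    print("centre seat x,y mm",(f*1e3).round(1),(f2*1e3).round(1),"empty",np.arange(-180,180,6)[h<2])
E
python3 -c "
from hou import *
go(C+.041*SX+[0,0,.1503+.026],DN,SX);ringplane('w4')"
```

```text
t 9.22 shift cm [0.11 0.05 0.18] turn [ 0.0003 -0.0027  0.0005] F [ -0.4  -0.7 -11. ] w 20.7 q [ 0.33  0.47 -0.52  1.77  0.27  0.98  0.03]
ring pts 9271 3682 slope x,y deg [ 7.06 -0.93] z0 0.0553 z@x=53 0.0619
centre seat x,y mm [1.3 0.4] [0.4 0.3] empty [-60 -54 -48 -42 -36 -30 -24 -18]
```

{"method": "play_rows", "body": {
  "targets": [0.1, 0.03, -0.1, 0, 0, 0, 1, 0.38, 0.13, 0, 0, 0, 0, 1, 0.38, 0.13, 0, 0, 0, 0, 1, 0, 0, 0, 0, 0, 0, 1]
}}

```text
clock: 9.6
tcp_pos: [0.6049, -0.0196, 0.1723]
eef_rot: [-1.645, 1.559, -2.883]
ft_force: [-8.3, -2.4, -7.3]
gripper_width: 0.242
```

```bash
python3 -c "
from hou import *
go(C+.0615*SX+[0,0,.1503+.025],DN,SX);ringplane('w5')"
```

```text
t 9.6 shift cm [1.49 0.55 0.3 ] turn [ 0.003  -0.0112  0.0011] F [-8.3 -2.4 -7.3] w 20.6 q [ 0.32  0.48 -0.52  1.75  0.28  1.    0.03]
ring pts 9495 3856 slope x,y deg [ 5.85 -0.89] z0 0.0542 z@x=53 0.0596
centre seat x,y mm [2.  0.4] [0.9 0.4] empty [-54 -48 -42 -36 -30 -24 -18]
```

{"method": "play_rows", "body": {
  "targets": [0.38, 0.13, 0, 0, -0.01, 0, 1, 0.38, 0.13, 0.1, 0, 0, 0, 1, 0, 0, 0, 0, 0, 0, 1]
}}

```text
clock: 9.9
tcp_pos: [0.6187, -0.0147, 0.177]
eef_rot: [1.29, 1.557, 0.053]
ft_force: [0.5, -0.4, -1.5]
gripper_width: 0.243
```

```bash
python3 -c "
from hou import *
go(C+.0615*SX+[0,0,.1503+.025],DN,SX);ringplane('w6')"
```

```text
t 9.9 shift cm [ 0.11  0.06 -0.17] turn [-0.0007  0.0135  0.    ] F [ 0.5 -0.4 -1.5] w 20.7 q [ 0.31  0.48 -0.52  1.73  0.28  0.99  0.02]
ring pts 8656 3928 slope x,y deg [10.53 -0.47] z0 0.0518 z@x=53 0.0616
centre seat x,y mm [16.7  2.8] [14.  5.] empty [-54 -48 -42 -36 -30 -24]
```

{"method": "play_rows", "body": {
  "targets": [0.15, 0.05, 0, 0, 0.012, 0, 1, 0, 0, -0.5, 0, 0, 0, 1, 0, 0, -0.5, 0, 0, 0, 1, 0, 0, -0.5, 0, 0, 0, 1, 0, 0, 0, 0, 0, 0, 1, 0, 0, 0, 0, 0, 0, 1]
}}

```text
clock: 10.45
tcp_pos: [0.6174, -0.0152, 0.1597]
eef_rot: [-1.834, 1.567, -3.072]
ft_force: [-0.3, -0.4, -1.5]
gripper_width: 0.24
```

```bash
python3 -c "
from hou import *
go(C+.0615*SX+[0,0,.1518-.002],DN,SX);ringplane('w7')"
```

```text
t 10.45 shift cm [ 0.25  0.11 -0.99] turn [ 0.0003 -0.0041  0.0004] F [-0.3 -0.4 -1.5] w 20.4 q [ 0.3   0.51 -0.51  1.74  0.29  0.98  0.01]
ring pts 9682 5150 slope x,y deg [ 9.21 -0.52] z0 0.0511 z@x=53 0.0597
centre seat x,y mm [18.5  3. ] [16.   5.5] empty [-78 -72 -66 -60 -54 -48 -42 -36 -30 -24]
```

View pics/w7.png

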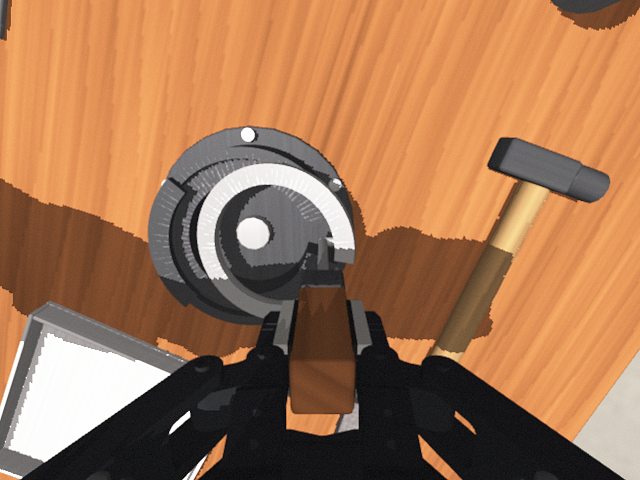

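The picture shows the ring shifted toward the slot and resting on the rim at right (345,235), with the pick inside at (318,250). I back the pick out through the bore.

{"method": "play_rows", "body": {
  "targets": [-0.1, -0.03, -0.4, 0, 0, 0, 1, -0.7, -0.24, 0, 0, 0, 0, 1, -0.9, -0.31, 0, 0, 0, 0, 1, -0.9, -0.31, 0, 0, 0, 0, 1, -0.9, -0.31, 0, 0, 0, 0, 1, 0, 0, 0, 0, 0, 0, 1, 0, 0, 0, 0, 0, 0, 1]
}}

```text
clock: 11.08
tcp_pos: [0.5822, -0.0278, 0.1566]
eef_rot: [-1.602, 1.568, -2.841]
ft_force: [-0.2, -0.0, -1.3]
gripper_width: 0.242
```

```bash
python3 -c "
from hou import *
go(C+.022*SX+[0,0,.2818],DN,SX)"
```

```text
t 11.08 shift cm [ 0.03  0.08 12.52] turn [ 0.0008 -0.0027  0.0013] F [-0.2 -0.  -1.3] w 20.6 q [ 0.34  0.46 -0.52  1.82  0.28  0.93  0.03]
```

{"method": "play_rows", "body": {
  "targets": [0, 0, 2.5, 0, 0, 0, 1, 0, 0, 3.5, 0, 0, 0, 1, 0, 0, 3.5, 0, 0, 0, 1, -0.3, 2, 2.5, 0, 0, 0, 1, -0.3, 3.5, 0, 0, 0, -0.111, 1, -0.3, 3.5, 0, 0, 0, -0.111, 1, -0.3, 3.5, 0, 0, 0, -0.111, 1, -0.3, 3.5, 0, 0, 0, -0.111, 1, -0.3, 3.5, 0, 0, 0, -0.111, 1, -0.3, 3, -0.5, -0.027, -0.119, 0, 1, -0.3, 3, -0.5, -0.027, -0.119, 0, 1, -0.3, 3, -0.5, -0.027, -0.119, 0, 1]
}}

```text
clock: 12.08
tcp_pos: [0.556, 0.2578, 0.2628]
eef_rot: [1.582, 1.215, -0.21]
ft_force: [1.1, -0.6, -1.8]
gripper_width: 0.247
```

{"method": "play_rows", "body": {
  "targets": [0, 2, -1, -0.027, -0.119, 0, 1, 0, 1, -1, -0.027, -0.119, 0, 1, 0, 0, 0, 0, 0, 0, 1, 0, 0, 0, 0, 0, 0, 1]
}}

```text
clock: 12.42
tcp_pos: [0.5549, 0.2784, 0.244]
eef_rot: [1.553, 1.027, -0.238]
ft_force: [-0.4, -0.6, -0.8]
gripper_width: 0.245
```

```bash
cat >> h.py <<'E'
G=np.array([.5157,.3026,.1270]);RG=R.from_euler("xyz",[1.574,.960,-.217]).as_matrix()
E
python3 -c "
from hou import *
go(G+.02*PZ+.065*PX,RG[:,0],RG[:,1])"
```

```text
t 12.42 shift cm [ 0.15  1.5  -6.33] turn [-0.004  -0.0676  0.0039] F [-0.4 -0.6 -0.8] w 20.8 q [-0.42  0.27 -0.46  1.97  0.85  0.84 -1.62]
```

{"method": "play_rows", "body": {
  "targets": [0.15, 1.5, 0, -0.004, -0.068, 0.004, 1, 0, 0, -2, 0, 0, 0, 1, 0, 0, -2.2, 0, 0, 0, 1, 0, 0, -1.9, 0, 0, 0, 1, 0, 0, 0, 0, 0, 0, 1, 0, 0, 0, 0, 0, 0, 1]
}}

```text
clock: 12.92
tcp_pos: [0.5595, 0.29, 0.1839]
eef_rot: [1.576, 0.958, -0.224]
ft_force: [0.3, 0.3, -0.3]
gripper_width: 0.246
```

```bash
python3 -c "
from hou import *
go(G+.02*PZ+.065*PX,RG[:,0],RG[:,1])"
```

```text
t 12.92 shift cm [-0.31  0.33 -0.33] turn [-0.0006  0.002   0.0081] F [ 0.3  0.3 -0.3] w 20.9 q [-0.5   0.36 -0.41  2.04  1.09  0.79 -1.92]
```

{"method": "play_rows", "body": {
  "targets": [-0.3, 0.3, -0.3, 0, 0.002, 0.008, 1, -1.04, 0.24, -0.75, 0, 0, 0, 1, -1.04, 0.24, -0.75, 0, 0, 0, 1, -1.04, 0.24, -0.75, 0, 0, 0, 1, 0, 0, 0, 0, 0, 0, 1, 0, 0, 0, 0, 0, 0, 1]
}}

```text
clock: 13.42
tcp_pos: [0.5245, 0.3026, 0.1597]
eef_rot: [1.579, 0.958, -0.208]
ft_force: [0.6, -0.5, -0.6]
gripper_width: 0.245
```

```bash
python3 -c "
from hou import *
go(G+.02*PZ,RG[:,0],RG[:,1])"
```

```text
t 13.42 shift cm [-2.    0.25 -1.63] turn [-0.0027  0.0026 -0.0041] F [ 0.6 -0.5 -0.6] w 20.8 q [-0.56  0.38 -0.42  2.1   1.15  0.79 -2.04]
```

{"method": "play_rows", "body": {
  "targets": [-0.7, 0.1, -0.55, 0, 0, 0, 1, -0.7, 0.1, -0.55, 0, 0, 0, 1, -0.4, 0.05, -0.3, 0, 0, 0, 1, 0, 0, 0, 0, 0, 0, 1, 0, 0, 0, 0, 0, 0, 1]
}}

```text
clock: 13.83
tcp_pos: [0.5068, 0.3046, 0.1451]
eef_rot: [1.579, 0.958, -0.21]
ft_force: [-0.1, -0.3, -1.3]
gripper_width: 0.247
```

```bash
python3 -c "
from hou import *
go(G+.001*PZ,RG[:,0],RG[:,1])"
```

```text
t 13.83 shift cm [ 0.84 -0.19 -1.73] turn [-0.0022  0.0024 -0.0031] F [-0.1 -0.3 -1.3] w 21.0 q [-0.59  0.39 -0.42  2.13  1.18  0.79 -2.12]
```

{"method": "play_rows", "body": {
  "targets": [0.25, -0.06, -0.55, 0, 0, 0, 1, 0.3, -0.06, -0.6, 0, 0, 0, 1, 0.28, -0.06, -0.5, 0, 0, 0, 1, 0, 0, 0, 0, 0, 0, 1, 0, 0, 0, 0, 0, 0, 1]
}}

```text
clock: 14.25
tcp_pos: [0.5151, 0.3021, 0.1276]
eef_rot: [1.576, 0.958, -0.213]
ft_force: [4.2, -1.8, -0.0]
gripper_width: 0.241
```

```bash
python3 -c "
from hou import *
go(G,RG[:,0],RG[:,1])"
```

```text
t 14.25 shift cm [ 0.06  0.05 -0.06] turn [-0.0009  0.0019 -0.0022] F [ 4.2 -1.8 -0. ] w 20.5 q [-0.59  0.42 -0.41  2.13  1.23  0.77 -2.16]
```

{"method": "play_rows", "body": {
  "targets": [0, 0, 0, 0, 0, 0, -0.2, 0, 0, 0, 0, 0, 0, -0.2, 0, 0, 0, 0, 0, 0, -0.2, 0, 0, 0, 0, 0, 0, -0.2, -0.56, 0.13, 0.82, 0, 0, 0, -0.2, -1.23, 0.28, 1.8, 0, 0, 0, -0.2, -1.23, 0.28, 1.8, 0, 0, 0, -0.2, -1.23, 0.28, 1.8, 0, 0, 0, -0.2, -1.23, 0.28, 1.8, 0, 0, 0, -0.2, 0, 0, 3, 0, 0, 0, -0.2, 0, 0, 3, 0, 0, 0, -0.2, 0, 0, 0, 0, 0, 0, -0.2]
}}

```text
clock: 15.25
tcp_pos: [0.4601, 0.3182, 0.2748]
eef_rot: [1.592, 0.954, -0.197]
ft_force: [0.5, -0.0, -0.2]
gripper_width: 0.599
```

Run:
```python
from hou import *
c=bot.get_calibration("wrist");I,D=bot.grab_frame("wrist");P=cloud(c,D)
near=(abs(P[...,0]-.51)<.08)&(abs(P[...,1]-.3)<.06)&(P[...,2]>.1)&(P[...,2]<.2);Q=P[near]
a=(Q-H)@PX;k=abs(a-.011)<.004;q=Q[k];w=(q-H)@PZ
print(len(Q),k.sum(),"x-face",np.median(a[k]),"z ext",np.percentile(w,[1,99]),"y",np.percentile((q-H)@np.cross(PZ,PX),[2,98]))
t=bot.get_calibration("top");I,D=bot.grab_frame("top");cv2.imwrite("pics/t8.png",I[:,:,::-1]);np.save("pics/t8.npy",D)
go(C+.03*SX+[0,0,.2],DN,SX)
```

```text
1864 432 x-face 0.010198712097535013 z ext [-0.04936476  0.03053893] y [-0.00981536  0.01035351]
t 15.35 shift cm [ 13.08 -34.03  -6.99] turn [-0.0432  0.6199  0.5338] F [-0.6 -0.8 -0.1] w 51.3 q [-0.58  0.17 -0.51  2.07  0.87  0.94 -1.84]
```

{"method": "play_rows", "body": {
  "targets": [1, -3, 0, 0.027, 0.119, 0, -0.2, 1, -3, 0, 0.027, 0.119, 0, -0.2, 1, -3, 0, 0.027, 0.119, 0, -0.2, 1, -3, 0, 0.027, 0.119, 0, -0.2, 1, -3, 0, 0.027, 0.119, 0, -0.2, 1, -3, 0, 0, 0.02, 0.107, -0.2, 1, -3, -1, 0, 0, 0.107, -0.2, 1, -3, -2, 0, 0, 0.107, -0.2, 0.5, -3, -2, 0, 0, 0.107, -0.2, 0.3, -2, -2, 0, 0, 0.107, -0.2, 0, 0, 0, 0, 0, 0, -0.2, 0, 0, 0, 0, 0, 0, -0.2]
}}

```text
clock: 16.35
tcp_pos: [0.5338, 0.0547, 0.1928]
eef_rot: [1.424, 1.464, 0.156]
ft_force: [0.7, -0.1, 0.3]
gripper_width: 0.598
```

Run:
```python
from hou import *
go(C+.01*SX+.03*SY+[0,0,.2],DN,SX)
ringplane('w8')
```

```text
t 16.35 shift cm [ 2.75 -5.73  0.72] turn [-0.0181  0.105   0.0302] F [ 0.7 -0.1  0.3] w 50.8 q [ 0.12  0.27 -0.4   1.98  0.16  0.81 -0.06]
ring pts 4208 3869 slope x,y deg [10.99 -0.29] z0 0.0499 z@x=53 0.0602
centre seat x,y mm [22.2 -1.3] [19.9 -3.3] empty [-42 -36 -30 -24 -18 -12  -6   0   6  12]
```

View pics/w8.png

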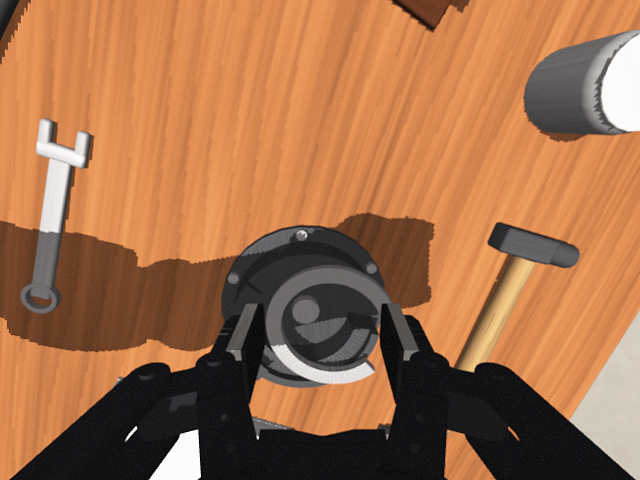

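{"method": "play_rows", "body": {
  "targets": [1.4, -3, 0.4, -0.018, 0.1, 0.03, -0.2, 1.6, -3.6, 0.4, 0, 0, 0, -0.2, 0.5, -1, 0, 0, 0, 0, -0.2, 0, 0, 0, 0, 0, 0, -0.2, 0, 0, 0, 0, 0, 0, -0.2]
}}

```text
clock: 16.82
tcp_pos: [0.5709, -0.018, 0.2037]
eef_rot: [1.43, 1.56, 0.196]
ft_force: [-0.1, 0.7, 1.3]
gripper_width: 0.602
```

Run:
```python
from hou import *
go(C+.01*SX+.03*SY+[0,0,.2],DN,SX)
c=bot.get_calibration("wrist");I,D=bot.grab_frame("wrist");cv2.imwrite("pics/w9.png",I[:,:,::-1]);P=cloud(c,D);np.save("pics/w9P.npy",P)
q=P-C;x=q@SX;y=q@SY;z=P[...,2]
B=np.hypot(x,y)<.1
# front crescent: x>20 and z>0.049
rng=np.random.default_rng(1)
m=B&(z>.042)&(z<.075)&(np.hypot(x-.017,y)<.066)&(np.hypot(x-.017,y)>.04)&(x>-.02);Q=np.c_[x,y,z][m]
best=np.zeros(len(Q),bool)
for _ in range(800):
    a=Q[rng.choice(len(Q),3,0)];n=np.cross(a[1]-a[0],a[2]-a[0]);L=np.linalg.norm(n)
    if L<1e-6 or abs(n[2])/L<.96:continue
    k=abs((Q-a[0])@n/L)<.001
    if k.sum()>best.sum():best=k
q=Q[best];mu=q.mean(0);n=np.linalg.svd(q-mu)[2][2];n*=np.sign(n[2])
print(len(Q),best.sum(),"normal seat",n.round(4),"tilt",np.degrees(np.arccos(n[2])),"mu",mu.round(4))
# all pts on plane in wide area
W=np.c_[x,y,z][B];W=W[abs((W-mu)@n)<.0015];W=W[(np.hypot(W[:,0]-.017,W[:,1])<.075)]
f=np.array([.017,0])
for _ in range(6):
    r=np.hypot(*(W[:,:2]-f).T);V=W[(r>.040)&(r<.066)];f=least_squares(lambda p:np.maximum(abs(np.hypot(*(V[:,:2]-p).T)-.053)-.0068,0),f,loss="soft_l1",f_scale=.001).x
an=np.degrees(np.arctan2(V[:,1]-f[1],V[:,0]-f[0]));h=np.histogram(an,np.arange(-180,181,4))[0]
print("centre",f.round(4),len(V),"gap bins",[(int(b),int(v)) for b,v in zip(np.arange(-180,180,4),h) if v<12])
zc=mu[2]-((f[0]-mu[0])*n[0]+(f[1]-mu[1])*n[1])/n[2];print("top at centre",zc.round(4),"top at front x+53",(zc-.053*n[0]/n[2]).round(4))
```

```text
t 16.82 shift cm [-0.95  1.54 -0.37] turn [-0.0022  0.011  -0.0038] F [-0.1  0.7  1.3] w 51.2 q [ 0.21  0.36 -0.36  1.83  0.15  0.98  0.13]Traceback (most recent call last):
  File "<stdin>", line 8, in <module>
IndexError: boolean index did not match indexed array along axis 1; size of axis is 1920 but size of corresponding boolean axis is 640
```

View pics/w9.png

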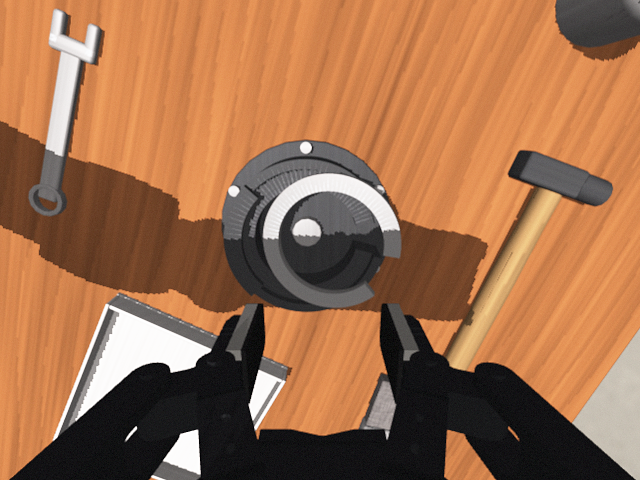

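The ring now lies clearly at (330,240) with its gap at (383,275), shifted toward the slot.

```bash
cat > fit.py <<'E'
from hou import *
P=np.load("pics/w9P.npy")
q=P-C;x=q@SX;y=q@SY;z=P[...,2];S=np.stack([x,y,z],-1)
B=np.hypot(x,y)<.1
rng=np.random.default_rng(1)
m=B&(z>.042)&(z<.075)&(np.hypot(x-.017,y)<.066)&(np.hypot(x-.017,y)>.04)&(x>-.02);Q=S[m]
best=np.zeros(len(Q),bool)
for _ in range(800):
    a=Q[rng.choice(len(Q),3,0)];n=np.cross(a[1]-a[0],a[2]-a[0]);L=np.linalg.norm(n)
    if L<1e-6 or abs(n[2])/L<.96:continue
    k=abs((Q-a[0])@n/L)<.001
    if k.sum()>best.sum():best=k
q=Q[best];mu=q.mean(0);n=np.linalg.svd(q-mu,full_matrices=False)[2][2];n*=np.sign(n[2])
print(len(Q),best.sum(),"normal seat",n.round(4),"tilt",np.degrees(np.arccos(n[2])),"mu",mu.round(4))
W=S[B];W=W[abs((W-mu)@n)<.0015];W=W[(np.hypot(W[:,0]-.017,W[:,1])<.075)]
f=np.array([.017,0])
for _ in range(6):
    r=np.hypot(*(W[:,:2]-f).T);V=W[(r>.040)&(r<.066)];f=least_squares(lambda p:np.maximum(abs(np.hypot(*(V[:,:2]-p).T)-.053)-.0068,0),f,loss="soft_l1",f_scale=.001).x
an=np.degrees(np.arctan2(V[:,1]-f[1],V[:,0]-f[0]));h=np.histogram(an,np.arange(-180,181,4))[0]
print("centre",f.round(4),len(V),"gap bins",[(int(b),int(v)) for b,v in zip(np.arange(-180,180,4),h) if v<12])
zc=mu[2]-((f[0]-mu[0])*n[0]+(f[1]-mu[1])*n[1])/n[2];print("top at centre",zc.round(4),"top at front x+53",(zc-.053*n[0]/n[2]).round(4))
E
python3 fit.py
```

```text
5483 3701 normal seat [-0.1955  0.0071  0.9807] tilt 11.281603230593193 mu [0.0304 0.0078 0.056 ]
centre [ 0.0222 -0.0005] 5345 gap bins [(-48, 0), (-44, 0), (-40, 0), (-36, 0), (-32, 0), (-28, 0), (-24, 0), (-20, 0), (-16, 0), (-12, 8)]
top at centre 0.0544 top at front x+53 0.065
```

The ring slid about 22 mm and tilts 11°, resting on the rim sides and the ledge. Its front is free to grasp, so I'll match the tool tilt to it.

```bash
cat >> h.py <<'E'
nr=-.1955*SX+.007*SY+np.array([0,0,.9807]);ph=np.radians(4)
u=np.cos(ph)*SX+np.sin(ph)*SY;u-=nr*(u@nr);u/=np.linalg.norm(u)
CR=C+.0222*SX-.0005*SY+np.array([0,0,.0554])-.004*nr
GR=CR+.053*u-.007*nr
E
python3 -c "
from h import *
print(GR,nr);go(GR+.06*nr,-nr,u)"
```

```text
[ 0.63263289 -0.00618136  0.05492062] [-0.18702804 -0.05735646  0.9807    ]
t 16.87 shift cm [ 5.1   0.74 -8.99] turn [ 0.0487 -0.1794  0.066 ] F [-0.2 -0.3 -0.3] w 50.8 q [ 0.21  0.35 -0.36  1.83  0.15  0.98  0.13]
```

{"method": "play_rows", "body": {
  "targets": [2.5, 0.4, -1, 0.024, -0.09, 0.033, 0.1, 2.6, 0.3, -2, 0.024, -0.09, 0.033, 0.1, 0, 0, -3, 0, 0, 0, 0.1, 0, 0, -2.9, 0, 0, 0, 0.1, 0, 0, 0, 0, 0, 0, 0.1, 0, 0, 0, 0, 0, 0, 0.1]
}}

```text
clock: 17.37
tcp_pos: [0.6202, -0.01, 0.1138]
eef_rot: [1.465, 1.377, 0.301]
ft_force: [-0.0, 0.2, 0.1]
gripper_width: 0.452
```

```bash
python3 -c "
from h import *
go(GR+.03*nr,-nr,u)"
```

```text
t 17.37 shift cm [ 0.68  0.21 -2.94] turn [ 0.0005 -0.0029 -0.001 ] F [-0.   0.2  0.1] w 38.4 q [ 0.22  0.47 -0.35  1.92  0.2   0.6   0.16]
```

{"method": "play_rows", "body": {
  "targets": [0.68, 0.2, -2.9, 0, 0, 0, 0.1, 0.28, 0.09, -1.4, 0, 0, 0, 0.1, 0.28, 0.08, -1.5, 0, 0, 0, 0.1, 0, 0, 0, 0, 0, 0, 0.1, 0, 0, 0, 0, 0, 0, 0.1]
}}

```text
clock: 17.78
tcp_pos: [0.6342, -0.0078, 0.0571]
eef_rot: [1.458, 1.374, 0.291]
ft_force: [-0.5, -0.1, 0.4]
gripper_width: 0.454
```

```bash
python3 -c "
from h import *
go(GR,-nr,u)
I,D=bot.grab_frame('scene');s=bot.get_calibration('scene');x,y=proj(s,GR)[0].astype(int);cv2.imwrite('pics/s10.png',cv2.resize(I[y-60:y+60,x-80:x+80,::-1],(800,600),interpolation=cv2.INTER_CUBIC))"
```

```text
t 17.78 shift cm [-0.16  0.16 -0.22] turn [0.0011 0.0002 0.0009] F [-0.5 -0.1  0.4] w 38.6 q [ 0.18  0.56 -0.31  1.92  0.25  0.5   0.12]
```

View pics/s10.png

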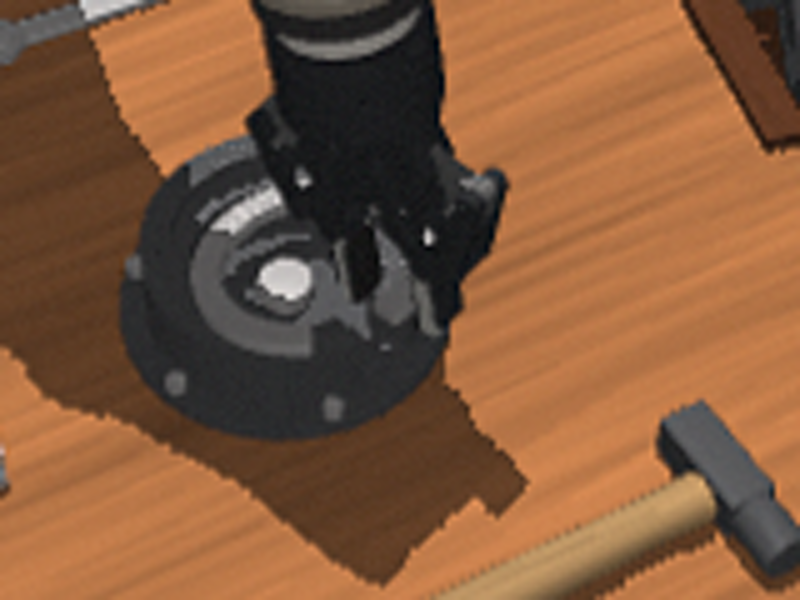

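The fingers straddle the ring's front end, with the band at crop (395,285) between the jaws. I close on it.

{"method": "play_rows", "body": {
  "targets": [-0.15, 0.15, -0.2, 0, 0, 0, 0.1, 0, 0, 0, 0, 0, 0, 0.4, 0, 0, 0, 0, 0, 0, 0.7, 0, 0, 0, 0, 0, 0, 1, 0, 0, 0, 0, 0, 0, 1, 0, 0, 0, 0, 0, 0, 1, 0, 0, 0, 0, 0, 0, 1],
  "squeeze": 80
}}

```text
clock: 18.42
tcp_pos: [0.6328, -0.0072, 0.0548]
eef_rot: [1.455, 1.374, 0.288]
ft_force: [-0.1, -0.9, 2.6]
gripper_width: 0.138
```

```bash
python3 -c "
from h import *
go(GR,-nr,u)"
```

```text
t 18.42 shift cm [-0.02  0.11  0.02] turn [0.0014 0.0008 0.0021] F [-0.1 -0.9  2.6] w 11.7 q [ 0.17  0.56 -0.31  1.92  0.26  0.49  0.11]
```

{"method": "play_rows", "body": {
  "targets": [0, 0, 0.5, 0, 0, 0, 1, 0, 0, 0.8, 0, 0, 0, 1, 0, 0, 1.2, 0, 0, 0, 1, 0, 0, 1.5, 0, 0, 0, 1, 0, 0, 1.5, 0, 0, 0, 1, 0, 0, 1.5, 0, 0, 0, 1, 0, 0, 1.5, 0, 0, 0, 1, 0, 0, 1, 0, 0, 0, 1, 0, 0, 0, 0, 0, 0, 1]
}}

```text
clock: 19.17
tcp_pos: [0.6343, -0.007, 0.1527]
eef_rot: [1.449, 1.369, 0.282]
ft_force: [0.3, -0.7, -1.8]
gripper_width: 0.137
```

```bash
cat > rp.py <<'E'
from hou import *
def hand_ring(n):
    go([.479,-.2826,.2],DN,SX)
    p,r=tool();M=r.as_matrix();c=bot.get_calibration("wrist");I,D=bot.grab_frame("wrist");cv2.imwrite(f"pics/{n}.png",I[:,:,::-1]);P=cloud(c,D)
    L=(P-p)@M   # tool frame: x along fingers, y jaws
    # ring in tool coords: centre about y=-.053
    m=(abs(L[...,0])<.035)&(np.hypot(L[...,1]+.053,L[...,2])<.075)&(D>0);Q=L[m];print(len(Q))
    rng=np.random.default_rng(0);best=np.zeros(len(Q),bool)
    for _ in range(500):
        a=Q[rng.choice(len(Q),3,0)];k=np.cross(a[1]-a[0],a[2]-a[0]);l=np.linalg.norm(k)
        if l<1e-6 or abs(k[0])/l<.85:continue
        b=abs((Q-a[0])@k/l)<.001
        if b.sum()>best.sum():best=b
    q=Q[best];mu=q.mean(0);k=np.linalg.svd(q-mu,full_matrices=False)[2][2];k*=-np.sign(k[0])
    f=least_squares(lambda s:np.maximum(abs(np.hypot(q[:,1]-s[0],q[:,2]-s[1])-.053)-.0068,0),[-.053,0],loss="soft_l1",f_scale=.001).x
    xc=mu[0]-((f[0]-mu[1])*k[1]+(f[1]-mu[2])*k[2])/k[0]
    top=p+M@[xc,*f];nw=M@k
    print(best.sum(),"normal world",nw.round(4),"tilt deg",np.degrees(np.arccos(nw[2])).round(2),"tool-frame normal",k.round(3),"centre tool",f.round(4),xc.round(4),"ring mid world",(top-.004*nw).round(4))
    print("level turn",np.cross(nw,[0,0,1]).round(4))
E
python3 -c "
from rp import *
hand_ring('w11')"
```

```text
t 19.17 shift cm [-15.53 -27.56   4.73] turn [-0.0493  0.1955 -0.0701] F [ 0.3 -0.7 -1.8] w 11.7 q [ 0.23  0.43 -0.37  1.87  0.18  0.68  0.17]
23135
16305 normal world [-0.2008 -0.0618  0.9777] tilt deg 12.13 tool-frame normal [-1.    -0.01   0.002] centre tool [-0.0523 -0.0007] -0.0085 ring mid world [ 0.5861 -0.0268  0.1467]
level turn [-0.0618  0.2008  0.    ]
```

{"method": "play_rows", "body": {
  "targets": [-0.7, -1.5, 0, -0.031, 0.1, 0, 1, -1.3, -3, 0, -0.031, 0.1, 0, 1, -1.5, -3.5, 0, 0, 0, 0, 1, -1.5, -3.5, 0, 0, 0, 0, 1, -1.5, -3.5, 0, 0, 0, 0, 1, -1.5, -3.5, 0, 0, 0, 0, 1, -1.4, -3.5, 0, 0, 0, 0, 1, -0.9, -2.5, -1, 0, 0, 0, 1, -0.4, -1, -1, 0, 0, 0, 1, 0, 0, -1, 0, 0, 0, 1, 0, 0, 0, 0, 0, 0, 1, 0, 0, 0, 0, 0, 0, 1]
}}

```text
clock: 20.22
tcp_pos: [0.5258, -0.2596, 0.1183]
eef_rot: [-1.703, 1.557, -2.868]
ft_force: [0.4, 0.1, -3.1]
gripper_width: 0.138
```

```bash
python3 -c "
from rp import *
hand_ring('w12')"
```

```text
t 20.22 shift cm [-4.68 -2.3   8.17] turn [ 0.0031 -0.013  -0.0729] F [ 0.4  0.1 -3.1] w 11.8 q [ 0.57  0.48 -0.28  1.85  0.19  0.85  0.59]
23075
16335 normal world [ 0.002 -0.003  1.   ] tilt deg 0.2 tool-frame normal [-1.    -0.013  0.002] centre tool [-0.0521 -0.0007] -0.0084 ring mid world [ 0.4777 -0.2795  0.1234]
level turn [-0.003 -0.002  0.   ]
```

{"method": "play_rows", "body": {
  "targets": [0, 0, -2.5, 0, 0, 0, 1, 0, 0, -2.5, 0, 0, 0, 1, 0, 0, -2.5, 0, 0, 0, 1, 0, 0, -1.5, 0, 0, 0, 1, 0, 0, -0.8, 0, 0, 0, 1, 0, 0, -0.5, 0, 0, 0, 1, 0, 0, 0, 0, 0, 0, 1, 0, 0, 0, 0, 0, 0, 1]
}}

```text
clock: 20.93
tcp_pos: [0.5267, -0.2618, 0.0174]
eef_rot: [-1.403, 1.559, -2.569]
ft_force: [-0.6, -0.4, -1.9]
gripper_width: 0.134
```

```bash
python3 -c "
from h import *
go([.5258,-.2596,.007],DN,SX)"
```

```text
t 20.93 shift cm [-0.09  0.22 -1.04] turn [ 0.0059 -0.01   -0.0712] F [-0.6 -0.4 -1.9] w 11.4 q [ 0.53  0.63 -0.24  1.89  0.25  0.66  0.54]
```

{"method": "play_rows", "body": {
  "targets": [0, 0.1, -0.5, 0.003, -0.008, 0, 1, 0, 0, -0.3, 0, 0, 0, 1, 0, 0, -0.15, 0, 0, 0, 1, 0, 0, 0, 0, 0, 0, 1, 0, 0, 0, 0, 0, 0, 1]
}}

```text
clock: 21.35
tcp_pos: [0.5256, -0.2612, 0.0071]
eef_rot: [-1.226, 1.566, -2.393]
ft_force: [-0.5, -0.1, -2.5]
gripper_width: 0.138
```

```bash
python3 -c "
from h import *
go([.5258,-.2596,.006],DN,SX)"
```

```text
t 21.35 shift cm [ 0.02  0.16 -0.11] turn [ 0.0029 -0.0033 -0.0702] F [-0.5 -0.1 -2.5] w 11.7 q [ 0.54  0.64 -0.24  1.9   0.25  0.63  0.54]
```

Still free of the floor; I go another 2 mm, then open a little and lift away.

{"method": "play_rows", "body": {
  "targets": [0, 0, -0.15, 0, 0, 0, 1, 0, 0, 0, 0, 0, 0, 1, 0, 0, 0, 0, 0, 0, 1]
}}

```text
clock: 21.6
tcp_pos: [0.5256, -0.2611, 0.0054]
eef_rot: [-1.259, 1.566, -2.426]
ft_force: [0.4, 0.2, -3.1]
gripper_width: 0.135
```

{"method": "play_rows", "body": {
  "targets": [0, 0, 0, 0, 0, 0, 0.5, 0, 0, 0, 0, 0, 0, 0.3, 0, 0, 0, 0, 0, 0, 0.3, 0, 0, 0, 0, 0, 0, 0.3, 0, 0, 1, 0, 0, 0, 0.3, 0, 0, 2.5, 0, 0, 0, 0.3, 0, 0, 3.5, 0, 0, 0, 0.3, 0, 0, 4, 0, 0, 0, 0.3, 0, 0, 4, 0, 0, 0, 0.3, 0, 0, 0, 0, 0, 0, 0.3, 0, 0, 0, 0, 0, 0, 0.3]
}}

```text
clock: 22.52
tcp_pos: [0.5275, -0.2619, 0.1592]
eef_rot: [0.03, 1.564, -1.137]
ft_force: [-0.7, 0.1, -0.9]
gripper_width: 0.349
```

Run:
```python
from hou import *
def plane(P,m):
    Q=P[m];rng=np.random.default_rng(0);best=np.zeros(len(Q),bool)
    for _ in range(400):
        a=Q[rng.choice(len(Q),3,0)];n=np.cross(a[1]-a[0],a[2]-a[0]);L=np.linalg.norm(n)
        if L<1e-9:continue
        k=abs((Q-a[0])@n/L)<.001
        if k.sum()>best.sum():best=k
    return Q[best]
go([.5258,-.2596,.16],DN,SX)
c=bot.get_calibration("wrist");I,D=bot.grab_frame("wrist");cv2.imwrite("pics/w13.png",I[:,:,::-1]);P=cloud(c,D)
T=np.array([.479,-.2826]);r=np.hypot(P[...,0]-T[0],P[...,1]-T[1])
q=plane(P,(r<.078)&(P[...,2]>.008)&(P[...,2]<.03));n=np.linalg.svd(q-q.mean(0),full_matrices=False)[2][2]
f=least_squares(lambda s:np.maximum(abs(np.hypot(*(q[:,:2]-s).T)-.053)-.0068,0),T,loss="soft_l1",f_scale=.001).x
print("ring top z",q[:,2].mean(),"tilt rad",np.arccos(abs(n[2])),"centre",f,"off mm",(f-T)*1e3)
I,D=bot.grab_frame("top");cv2.imwrite("pics/t13.png",I[:,:,::-1])
P=cloud(bot.get_calibration("top"),D);P0=cloud(bot.get_calibration("top"),np.load("pics/top0.npy"))
near=lambda P:(abs(P[...,0]-.51)<.06)&(abs(P[...,1]-.3)<.05)&(P[...,2]>.125)&(P[...,2]<.2)
print("handle then/now",P0[near(P0)].mean(0).round(4),P[near(P)].mean(0).round(4),near(P0).sum(),near(P).sum())
```

```text
t 22.52 shift cm [-0.17  0.23  0.08] turn [ 0.0059  0.0025 -0.0702] F [-0.7  0.1 -0.9] w 29.7 q [ 0.59  0.43 -0.3   1.82  0.16  0.91  0.61]
ring top z 0.011005324390679826 tilt rad 0.0020623547307218695 centre [ 0.47742881 -0.28057498] off mm [-1.5711872   2.02501598]
handle then/now [0.5026 0.3005 0.1524] [0.5028 0.2999 0.1521] 271 274
```

View pics/t13.png

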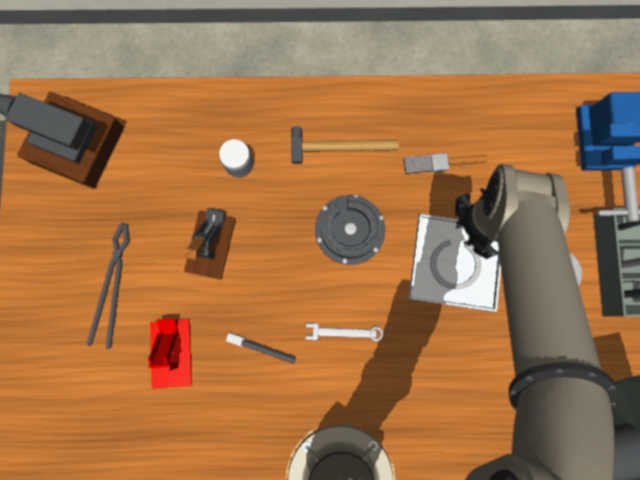

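The top view shows the ring flat in the tray at (455,262), the pick in its holder at (208,240), the housing empty, and the hammer, brush and tin where they were.

```bash
python3 -c "
from station import bot
print(bot.get_obs()['clock'],bot.hand_in())"
```

```text
the job is handed in; nothing more can be done
22.6167 None
```

The ring is out of the housing and lying flat in the tray. The pick is back in its holder. I handed the job in at 22.6 s of the 67 s allowed, and the hand-in gives no verdict.

**Pick and pry:** I drew the pick from the dark holder, put its tip through the slot and lifted the ring's end about 15 mm. I then pulled the ring out from under the lip and put the pick back. The highest wrist readings I took while prying were 11 N downward on the lift and about 11 N in all on the pull. These are spot readings, and the contact force between pick and housing was not measured on its own.

**Ring:** I gripped the ring, levelled it and set it down in the tray about 1 mm above the floor before opening the fingers.

**Last checks:**
- **Ring:** its centre is 1.6 and 2.0 mm (world x and y) from the tray's centre as measured. It tilts 0.002 rad, and its top is at about 11 mm on a camera that reads roughly 1 mm low.
- **Pick:** the visible points on the handle average within 1 mm of where they were at the start.
- **Bystanders:** the hammer, brush and tin look unmoved in the top view.
- **Fingers:** they were clear, about 15 cm above the ring.

**One thing differed from the description:** the ring came free suddenly and slid about 22 mm instead of 18. It rested at about 11° instead of 4–8°, so I matched the grip to that tilt.

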